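# Open the ratchet bench clamp

### The arm

A 7-joint arm with a two-finger parallel gripper is mounted at the origin on a cart in front of the work surface, level with it; the furniture and walls round the work are solid. World frame = base frame: x ahead of the robot, y to its left, z up, the work surface at z = 0. Lengths are in m, angles in rad, forces in N, time in s.
With the tool pointing down it reaches from about 0.425 to 0.875 m from the base axis. Payload 4.7 kg.
Tool frame: the origin (TCP) lies at the very end of the fingers, on their centre line; the grasp point (between the pads) lies 19 mm behind it (ctrl.grasp_offset is the distance from the TCP to the grasp point, in m); z points along the fingers, y is the direction in which the jaws open and shut (so a half turn about z gives the same grasp; the last joint's range is limited). The gripper opens to 87 mm and grips with 3 to 60 N. Pads are 19 mm wide; open, the fingers measure 117 mm over their backs; the gripper's body (75 mm by 190 mm) begins 51 mm behind the grasp point.
Start: joints at [-1.14, 0.321, -0.07, 1.45, 0.023, 1.371, -0.057], TCP at [0.263, 0.594, 0.223] pointing down, gripper open.
Joint ranges: [-2.86, 2.86], [-0.3, 2.09], [-1.38, 1.24], [0.06, 2.45], [-1.56, 4.7], [0.09, 2.05], [-2.69, 2.69]. Speed limits (rad/s): [2.57, 2.57, 3.14, 3.14, 3.14, 3.14, 3.14].

### API

Orientations are given as a rotation vector (axis times angle).
In Python, from bench import ctrl gives the robot as it stands.
- The arm moves only by the shell command python3 -m creep 'ROWS' [FORCE]. ROWS is JSON, a list that holds one entry, the list of rows, each a list of 7 numbers: the opening, from 0 (shut) to 1 (fully open), then the shift along the tool's x, y, z in mm, then the turn, a rotation vector about the tool's x, y, z in rad. In form: [[[grip, dx, dy, dz, rx, ry, rz], ...]]. A call has 1 to 5 rows; each row is the pose to reach, as a shift and turn from the pose commanded when the call began, along the tool's axes at that moment; what a row does not reach only later rows make up. A row lasts 1/10 s, in which the tool goes at most 50 mm and 8.59 degrees, less where a joint would pass 70% of its speed; a pose out of reach is approached as far as the arm can. A call with a gripper value outside its range is refused whole. The fingers move at their own pace and stop on an object; FORCE is the grip in N (left out, the last holds). Time passes only in rows, so rows that repeat a pose let the fingers close. It gives the time, the measured TCP pose, the force and the opening at its end, in the units of the state.
- ctrl.get_state(): the state, without advancing time (a new reading comes with each control period).
- ctrl.get_image(name): name is "scene" or "side" or "wrist"; returns the picture (480x640x3 uint8, red, green, blue); there is no depth.
- ctrl.camera_params(name): a dict with "K" (3x3 intrinsics, pixels), "k1" (the pictures are not rectified: a ray, as slopes to the right and down, at radius r is drawn at 1 + k1 r^2 times it, then the intrinsics apply), "pose" (4x4, takes a point from camera to world coordinates). Camera axes: x right, y down, z forward; pixel columns grow to the right and rows downward; lengths in m; the calibration is good to about 2 mm. A picture is of the moment at which its call begins: read the wrist's pose just before it. camera_params takes no time and is no camera call; for the wrist camera it gives the pose at the moment of the call.
- ctrl.close_job(): hands the job in, once; it reports no verdict.
The state is a dict: "time": time; "joint_positions": joint angles; "qd": joint speeds; "joint_torque": joint torques, N m; "position": TCP position; "tool_rot": TCP orientation; "ft_force": force on the tool from outside, world axes, zero at the start; "torque": the same for the moment, N m; "grip_width": opening from 0.0 (shut) to 1.0 (fully open).
Only numpy, scipy, OpenCV 4.12 (cv2) and the standard library are available. Lean on these libraries where they do the work, as an engineer would, in place of code of your own. Each camera call takes 0.05 s, during which the arm holds its last target. There are 200 camera calls.

### The job

Open the bench clamp all the way, so that the ivory wax slab in it can be taken out next: press the red release on the sliding jaw and, with the release held down, push the jaw back along the bar, away from the slab, until it is fully home against the end stop. Then let go, so that the release springs up again. Leave the slab and the things around the clamp where they lie.

Things in the scene. Friction and masses are not known exactly. Their poses are not given: they have to be found in the camera images.
- clamp: Grey bench clamp screwed to the bench (fixed). Origin on the bench under the bar; z up; its own +y axis runs along the steel bar from the fixed jaw towards the end stop, i.e. the way the sliding jaw opens. Steel bar 26 mm wide, 12 mm thick, its underside 22 mm above the bench, with ratchet teeth of 8 mm pitch below. Fixed jaw (68 mm high) with its face at y = -0.134; end stop (50 mm high) with its face at y = +0.179; both centred on x = 0.
- jaw (a joint): How far the sliding jaw has been opened along the bar, m: 0 = nearest the fixed jaw, 0.140 = fully back at the end stop (a hard stop). Needs about 2 N to slide while the release is down. While the release is up the ratchet stops it from opening (it can only move a few mm until the next tooth catches); pushing it towards the slab is not stopped.
- release (a joint): How far the red release is pressed down, m: 0 = up, 0.009 = fully down (hard stop). Sprung: 3 N to start, 8 N fully down, comes up by itself when let go. The ratchet is free from 0.005 on; while it rests on a ratchet tooth it may read up to 0.004 untouched.
- release_top (a point): Centre of the top of the red release button, a flat pad 40 x 40 mm with black ribs, 62 mm above the bench when up. It moves with the jaw. 12 mm of the button stand above the grey carriage at rest.
- thumb_plate (a point): Middle of the top edge of the front face of the upright grey plate behind the button (belongs to the sliding jaw, rigid): 52 mm wide, 12 mm thick, top 90 mm above the bench. That face is 28 mm from the button's centre along the clamp's +y and looks at the button; a fingertip pressing the button can bear against it to push the jaw.
- jaw_face (a point): Centre of the sliding jaw's clamping face, 55 mm above the bench; the jaw's front wall is 90 mm wide, 14 mm thick, its top 70 mm above the bench. Between this wall and the thumb plate 60 mm are free for a fingertip above the button.
- end_stop (a point): Middle of the end stop's face that the sliding jaw's back (86 mm behind its clamping face) meets within 1 mm when fully back; 40 mm above the bench.
- slab_center (a point): Centre of the ivory wax slab, 109 mm across the bar, 83 mm along it, 25 mm thick, lying loose on the clamp's plywood deck (deck top 40 mm above the bench) by the fixed jaw. To be left where it lies.
- tin_center (a point): Centre of a blue-grey tin with cream lid, 57 mm across, 72 mm high, standing on the bench. Bystander.
- loop_tool_center (a point): Centre of a wooden-handled wire loop tool, 169 x 19 x 9 mm, lying on the bench. Bystander.
- plaster_center (a point): Centre of a cream plaster blank, 40 x 55 x 16 mm, lying on the bench. Bystander.

How it is judged:
On the way, in this order (a step that is already met when the one before it is completed fails the run):
1. the release is pressed down while the jaw is still near the slab (value of joint release above 0.005 m and contact force between the fingers and clamp above 1 N and value of joint jaw below 0.07 m), for 0.05 s.
2. the jaw is pushed back to the end stop (value of joint jaw above 0.136 m), for 0.1 s.
At the end, for the whole second after the job is handed in: The sliding jaw stands still within 5 mm of fully back, the release is up again (under 4.5 mm), the slab lies within 8 mm and the tin, loop tool and plaster blank within 15 mm of where they were (value of joint jaw above 0.135 m and value of joint release below 0.0045 m and velocity of joint jaw between -0.005 and 0.005 m/s and distance of slab_center from where it was at the start of the episode below 0.008 m and distance of each of tin_center, loop_tool_center, plaster_center from where it was at the start of the episode below 0.015 m); the robot touches nothing.
It fails at once if the wax slab is shifted or lifted (8 mm) (distance of slab_center from where it was at the start of the episode above 0.008 m).
It fails at once if a bystander is moved (15 mm) (distance of any of tin_center, loop_tool_center, plaster_center from where it was at the start of the episode above 0.015 m).
It also fails if it takes over 32 s, if anything falls off the work surface, if the arm or the gripper's body presses on something with over 40 N, if the wrist force passes 120 N, or if a joint passes its speed limit or range.

## Working session

There is one attempt and no reset: what is moved stays moved. The work goes in short steps, Python scripts to look and compute and a shell command to move; the robot and the scene stay as the last step left them, time stands still between calls to the robot, and variables do not carry over. Pictures are saved under pics/ and viewed, about 8 in all and at most 12, crops included, and the job is handed in when it is done.

```bash
mkdir -p pics; cat > h.py <<'E'
import numpy as np,cv2
from bench import ctrl
from scipy.spatial.transform import Rotation as R
def snap(n,f):
    p=ctrl.camera_params(n); im=ctrl.get_image(n); cv2.imwrite('pics/'+f,im[:,:,::-1]); return p
def ray(p,u,v):
    K=np.array(p['K']);d=np.array([(u-K[0,2])/K[0,0],(v-K[1,2])/K[1,1]]);s=d.copy()
    for _ in range(20): s=d/(1+p['k1']*(s@s))
    T=np.array(p['pose']);return T[:3,3],T[:3,:3]@np.array([s[0],s[1],1])
def atz(p,u,v,z):
    o,d=ray(p,u,v);return o+d*(z-o[2])/d[2]
def proj(p,X):
    T=np.array(p['pose']);c=T[:3,:3].T@(np.array(X)-T[:3,3]);s=c[:2]/c[2];s=s*(1+p['k1']*(s@s));K=np.array(p['K'])
    return K[0,0]*s[0]+K[0,2],K[1,1]*s[1]+K[1,2]
E
python3 - <<'E'
from h import *
for n in('scene','side'): 
    p=snap(n,n+'0.png');print(n,p)
s=ctrl.get_state();print(s)
E
```

```text
scene {'K': array([[554.11290612,   0.        , 320.91215909],
       [  0.        , 554.11290612, 235.31732049],
       [  0.        ,   0.        ,   1.        ]]), 'k1': 0.0390102336309235, 'pose': array([[-0.54168068, -0.4936798 ,  0.68033984, -0.04324337],
       [-0.84038661,  0.30050295, -0.45105245,  0.44703563],
       [ 0.01823135, -0.81607489, -0.57765854,  0.58846743],
       [ 0.        ,  0.        ,  0.        ,  1.        ]])}
side {'K': array([[445.64429207,   0.        , 323.28790419],
       [  0.        , 445.64429207, 236.69764698],
       [  0.        ,   0.        ,   1.        ]]), 'k1': -0.07819478257695504, 'pose': array([[-0.98758183, -0.08320935,  0.1332604 ,  0.42111678],
       [-0.15667005,  0.58472071, -0.79596243,  0.74946041],
       [-0.0116886 , -0.80695595, -0.59049596,  0.60876561],
       [ 0.        ,  0.        ,  0.        ,  1.        ]])}
{'time': 0.1, 'joint_positions': array([-1.13988194,  0.32175177, -0.07005453,  1.4515566 ,  0.02260259,
        1.37082739, -0.05690589]), 'qd': array([-1.95778404e-07, -1.47968648e-03, -5.61146789e-04, -2.16627331e-03,
       -9.41219486e-04, -1.52709989e-03, -8.92651917e-04]), 'joint_torque': array([-1.23823056e-04, -4.92572987e+01, -4.05759634e-01, -3.13398314e+01,
       -6.41116197e-02,  3.94775870e-02,  8.62745037e-05]), 'position': array([0.26300982, 0.59385691, 0.22156698]), 'tool_rot': array([-6.49956974e-01, -3.07335838e+00,  2.72970719e-03]), 'ft_force': array([ 1.56113997, -0.50754482,  0.88840404]), 'torque': array([ 0.01611399, -0.00261712,  0.01917969]), 'grip_width': 0.9994789911016719}
```

View pics/scene0.png

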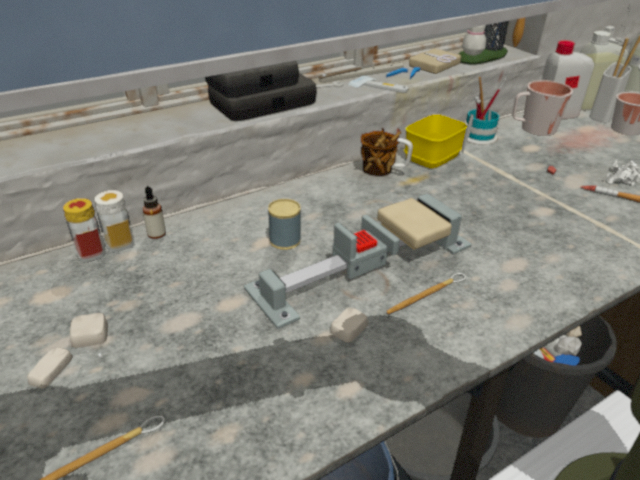

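View pics/side0.png

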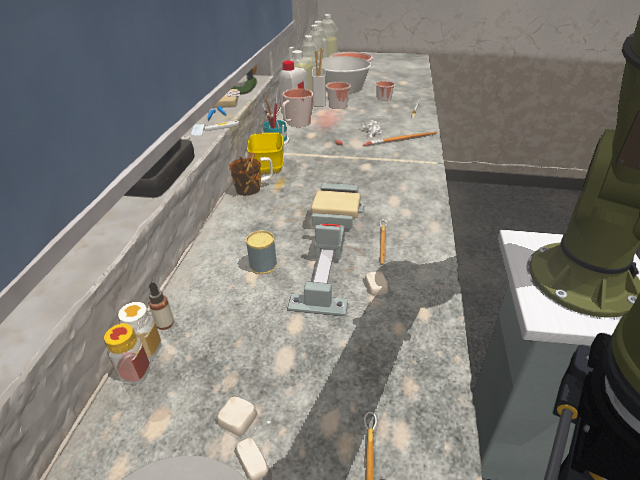

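The clamp is seen in both views: in scene, the button is near (363,242), thumb plate (345,240), end stop (270,285) and slab (413,222). I'll enlarge the clamp in both.

```bash
python3 - <<'E'
import cv2
a=cv2.imread('pics/scene0.png')[185:335,240:480];b=cv2.imread('pics/side0.png')[170:330,240:400]
a=cv2.resize(a,None,fx=3.3,fy=3.3,interpolation=3);cv2.imwrite('pics/c1.png',a)
b=cv2.resize(b,None,fx=3.75,fy=3.75,interpolation=3);cv2.imwrite('pics/c2.png',b)
E
```

```text
(no output)
```

View pics/c1.png

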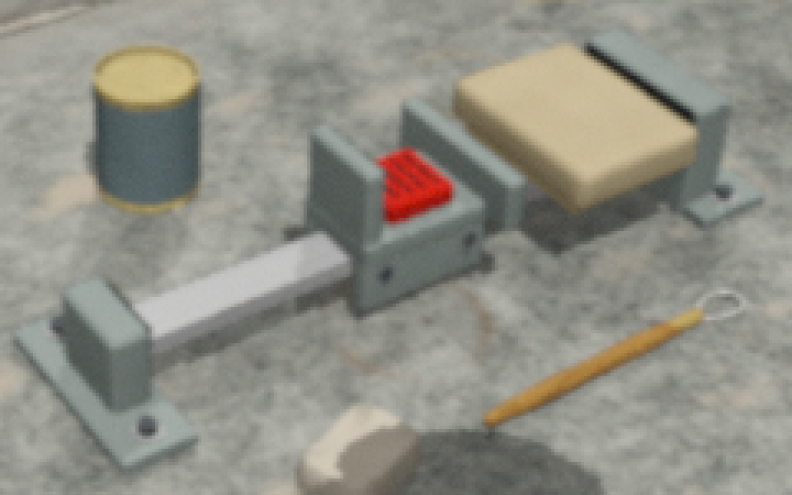

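The crop shows the jaw close to the slab, with the ribbed red button between the front wall and the thumb plate, and the tin beside the bar. Next I compute positions from the plate, fixed jaw and end stop edges.

```bash
python3 - <<'E'
from h import *
p=ctrl.camera_params('scene')
L={'plateF1':(325,123,.09),'plateF2':(384,170,.09),'btnfar':(413,150,.062),'btnright':(453,185,.062),
'stopF1':(100,280,.05),'stopF2':(150,335,.05),'fixF1':(588,46,.068),'fixF2':(700,110,.068),'wall1':(412,98,.07),'wall2':(522,180,.07),'tin':(147,75,.072),'slabL':(455,85,.065),'slabN':(578,190,.065)}
P={k:atz(p,240+u/3.3,185+v/3.3,z) for k,(u,v,z) in L.items()}
for k in P: print(k,P[k].round(4))
f=(P['fixF1']+P['fixF2'])/2;e=(P['stopF1']+P['stopF2'])/2;t=(P['plateF1']+P['plateF2'])/2
d=(e-f)[:2];print('len',np.linalg.norm(d),'dir',np.degrees(np.arctan2(d[1],d[0])));d/=np.linalg.norm(d)
print('mid plate',t,'along',(t-f)[:2]@d,'btn',t[:2]-.028*d, 'stop',e)
s=ctrl.get_state();print(R.from_rotvec(s['tool_rot']).as_matrix().round(3))
print(ctrl.camera_params('wrist'))
E
```

```text
plateF1 [0.5597 0.0139 0.09  ]
plateF2 [0.5124 0.0124 0.09  ]
btnfar [ 0.5502 -0.0348  0.062 ]
btnright [ 0.5156 -0.0336  0.062 ]
stopF1 [0.5541 0.1432 0.05  ]
stopF2 [0.5077 0.1429 0.05  ]
fixF1 [ 0.5739 -0.1705  0.068 ]
fixF2 [ 0.4953 -0.1782  0.068 ]
wall1 [ 0.5796 -0.0553  0.07  ]
wall2 [ 0.4928 -0.0576  0.07  ]
tin [0.6673 0.0528 0.072 ]
slabL [ 0.5839 -0.0872  0.065 ]
slabN [ 0.4772 -0.0806  0.065 ]
len 0.3173661406313793 dir 90.66921916436885
mid plate [0.53606076 0.0131592  0.09      ] along 0.18746515823321375 btn [ 0.5363878  -0.01483889] stop [0.5309122 0.1430089 0.05     ]
[[-0.914  0.405 -0.001]
 [ 0.405  0.914 -0.002]
 [-0.    -0.002 -1.   ]]
{'K': array([[358.94316673,   0.        , 319.66492826],
       [  0.        , 358.94316673, 236.84994924],
       [  0.        ,   0.        ,   1.        ]]), 'k1': 0.006505920302972268, 'pose': array([[ 0.40514779,  0.88406744,  0.23298074,  0.19905565],
       [ 0.91424738, -0.39103314, -0.10604157,  0.62151076],
       [-0.00264471,  0.25596454, -0.96668255,  0.38353013],
       [ 0.        ,  0.        ,  0.        ,  1.        ]])}
```

View pics/c2.png

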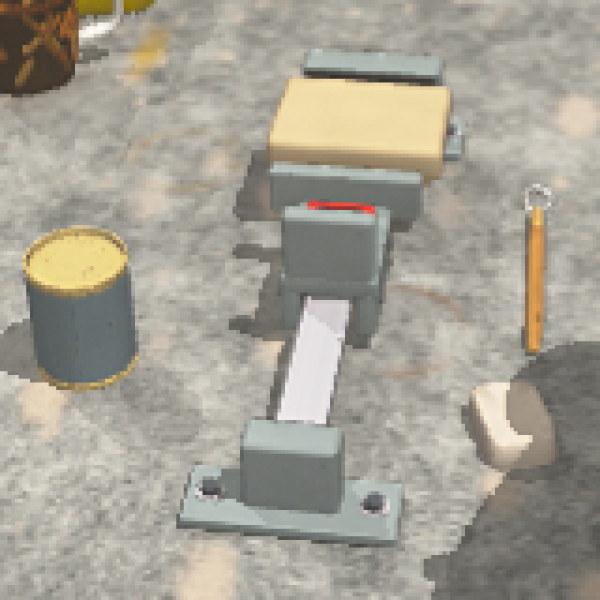

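Clamp +y is about world +y. The button is near (0.537,-0.015) and the plate face near y=0.013. I'll travel at height with the fingers shut, turning so tool x lies along world +y.

```bash
python3 -m creep '[[[0,-45,-40,0,0,0,0.13],[0,-90,-80,0,0,0,0.26],[0,-135,-120,0,0,0,0.39],[0,-180,-160,0,0,0,0.52],[0,-180,-160,0,0,0,0.52]]]' 25
cat > d.py <<'E'
from h import *
import sys
t=np.array([float(a) for a in sys.argv[1:4]]);s=ctrl.get_state();M=R.from_rotvec(s['tool_rot']).as_matrix()
print('pos',s['position'].round(4),'F',s['ft_force'].round(1),'t',s['time'],'g',round(s['grip_width'],3))
print('shift mm',(M.T@(t-s['position'])*1000).round(1))
G=np.array([[0,1,0],[1,0,0],[0,0,-1.]]);print('turn',R.from_matrix(M.T@G).as_rotvec().round(3))
E
python3 d.py .537 -.0155 .2
```

```text
time: 0.6
position: [0.3641, 0.372, 0.2223]
tool_rot: [1.425, 2.799, -0.001]
ft_force: [0.0, 0.5, -0.3]
grip_width: 0.632
pos [0.3641 0.372  0.2223] F [ 0.   0.5 -0.3] t 0.6 g 0.632
shift mm [-415.   -88.3   22.6]
turn [-0.     0.001  0.629]
```

```bash
python3 -m creep '[[[0,-45,-10,0,0,0,0.12],[0,-90,-20,0,0,0,0.25],[0,-135,-30,0,0,0,0.37],[0,-180,-40,0,0,0,0.5],[0,-220,-46,0,0,0,0.62]]]'
python3 d.py .537 -.0155 .2
```

```text
time: 1.1
position: [0.4566, 0.168, 0.2224]
tool_rot: [-2.213, -2.23, 0.0]
ft_force: [0.7, 0.1, -0.8]
grip_width: 0.172
pos [0.4566 0.168  0.2224] F [ 0.7  0.1 -0.8] t 1.1 g 0.172
shift mm [-184.1   79.    22.4]
turn [-0.     0.     0.008]
```

```bash
python3 -m creep '[[[0,-45,20,5,0,0,0.008],[0,-90,40,10,0,0,0.008],[0,-135,60,15,0,0,0.008],[0,-184,79,22,0,0,0.008],[0,-184,79,22,0,0,0.008]]]'
python3 d.py .537 -.0155 .2
python3 - <<'E'
from h import *
p=snap('wrist','w1.png')
for y in (-.0155,.0125): print(proj(p,(.537,y,.062 if y<0 else .09)))
snap('scene','s1.png')
E
```

```text
time: 1.6
position: [0.5383, -0.0206, 0.1997]
tool_rot: [2.225, 2.214, -0.006]
ft_force: [-0.3, -0.6, -1.1]
grip_width: 0.011
pos [ 0.5383 -0.0206  0.1997] F [-0.3 -0.6 -1.1] t 1.6 g 0.011
shift mm [ 5.1 -1.3 -0.3]
turn [-0.     0.005 -0.005]
(np.float64(318.64651299571295), np.float64(218.2275506795276))
(np.float64(318.3072898485607), np.float64(189.78450636203695))
```

View pics/w1.png

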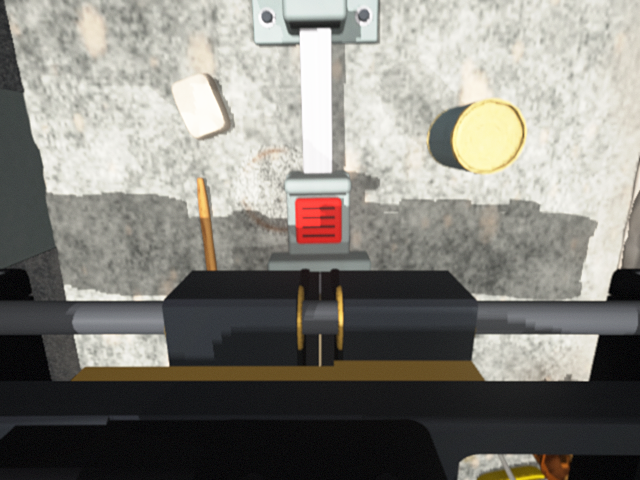

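The wrist view shows the button centred at (319,220), 2 px from the prediction, and the plate's front edge near row 192. So the position is good to about 2 mm, and I descend.

```bash
python3 d.py .537 -.0165 .07; python3 -m creep '[[[0,0,0,30,0,0,0],[0,0,0,60,0,0,0],[0,0,0,90,0,0,0],[0,0,0,115,0,0,0],[0,0,0,122,0,0,0]]]'
python3 d.py .537 -.0165 .055
```

```text
pos [ 0.5375 -0.0139  0.1999] F [-0.9  0.3  0.4] t 1.7 g 0.005
shift mm [ -2.6  -0.4 129.9]
turn [-0.001  0.     0.002]
time: 2.2
position: [0.5352, -0.0098, 0.0758]
tool_rot: [-2.208, -2.229, 0.006]
ft_force: [-0.9, 0.6, -0.2]
grip_width: 0.005
pos [ 0.5352 -0.0098  0.0758] F [-0.9  0.6 -0.2] t 2.2 g 0.005
shift mm [-6.7  1.8 20.7]
turn [-0.005 -0.     0.009]
```

```bash
python3 -m creep '[[[0,0,0,2,0,0,0],[0,0,0,4,0,0,0],[0,0,0,4,0,0,0]]]'
python3 d.py .537 -.0165 .055
```

```text
time: 2.5
position: [0.5387, -0.0117, 0.0757]
tool_rot: [2.213, 2.228, 0.003]
ft_force: [0.2, 0.0, -0.1]
grip_width: 0.003
pos [ 0.5387 -0.0117  0.0757] F [ 0.2  0.  -0.1] t 2.5 g 0.003
shift mm [-4.8 -1.8 20.7]
turn [ 0.002 -0.001  0.007]
```

```bash
python3 -m creep '[[[0,-2,0,5,0,0,0],[0,-4,0,9,0,0,0],[0,-4,0,12,0,0,0],[0,-4,0,14,0,0,0],[0,-4,0,14,0,0,0]]]'
python3 d.py .537 -.0165 .055
```

```text
time: 3.0
position: [0.5377, -0.0165, 0.0606]
tool_rot: [-2.215, -2.228, 0.001]
ft_force: [-1.0, -0.1, 4.3]
grip_width: 0.006
pos [ 0.5377 -0.0165  0.0606] F [-1.  -0.1  4.3] t 3.0 g 0.006
shift mm [-0.  -0.7  5.6]
turn [-0.     0.     0.006]
```

Contact at z=0.0606 with 4.3 N, as expected. I press further.

```bash
python3 -m creep '[[[0,0,0,3,0,0,0],[0,0,0,5,0,0,0],[0,0,0,7,0,0,0],[0,0,0,8,0,0,0],[0,0,0,8,0,0,0]]]'
python3 d.py .537 -.0165 .053
```

```text
time: 3.5
position: [0.538, -0.0164, 0.0533]
tool_rot: [-2.215, -2.228, -0.0]
ft_force: [-3.5, -0.8, 8.0]
grip_width: 0.005
pos [ 0.538  -0.0164  0.0533] F [-3.5 -0.8  8. ] t 3.5 g 0.005
shift mm [-0.1 -1.   0.3]
turn [ 0.    -0.     0.006]
```

Fully pressed: 8 mm down at 8 N. Now I push along +y.

```bash
python3 -m creep '[[[0,6,0,1,0,0,0],[0,12,0,1,0,0,0],[0,18,0,1,0,0,0],[0,26,0,1,0,0,0],[0,34,0,1,0,0,0]]]'
python3 d.py .537 .1215 .053
```

```text
time: 4.0
position: [0.5377, 0.0173, 0.0531]
tool_rot: [-2.215, -2.227, 0.0]
ft_force: [-5.6, -1.8, 14.7]
grip_width: 0.007
pos [0.5377 0.0173 0.0531] F [-5.6 -1.8 14.7] t 4.0 g 0.007
shift mm [ 1.042e+02 -2.000e-01  1.000e-01]
turn [-0.     0.     0.005]
```

```bash
python3 -m creep '[[[0,8,0,0,0,0,0],[0,16,0,0,0,0,0],[0,26,0,0,0,0,0],[0,36,0,0,0,0,0],[0,46,0,0,0,0,0]]]'
python3 d.py .537 .1215 .053
```

```text
time: 4.5
position: [0.5372, 0.0636, 0.0531]
tool_rot: [-2.215, -2.227, 0.001]
ft_force: [-6.9, -1.8, 14.3]
grip_width: 0.005
pos [0.5372 0.0636 0.0531] F [-6.9 -1.8 14.3] t 4.5 g 0.005
shift mm [57.9  0.1  0.1]
turn [-0.001 -0.     0.006]
```

```bash
python3 -m creep '[[[0,10,-0.5,0,0,0,0],[0,20,-1,0,0,0,0],[0,30,-1.5,0,0,0,0],[0,38,-2,0,0,0,0],[0,44,-2,0,0,0,0]]]'
python3 d.py .537 .1215 .053
```

```text
time: 5.0
position: [0.537, 0.1058, 0.0531]
tool_rot: [2.212, 2.225, 0.001]
ft_force: [0.2, -7.7, 10.4]
grip_width: 0.01
pos [0.537  0.1058 0.0531] F [ 0.2 -7.7 10.4] t 5.0 g 0.01
shift mm [15.7  0.1  0. ]
turn [0.004 0.003 0.006]
```

```bash
python3 -m creep '[[[0,4,0,0,0,0,0],[0,8,0,0,0,0,0],[0,12,0,0,0,0,0],[0,15,0,0,0,0,0],[0,17,0,0,0,0,0]]]'
python3 d.py .537 .1215 .053; python3 -c "
from h import *
snap('scene','s2.png');a=cv2.imread('pics/s2.png')[185:335,220:460];cv2.imwrite('pics/c3.png',cv2.resize(a,None,fx=3.3,fy=3.3,interpolation=3))"
```

```text
time: 5.5
position: [0.5372, 0.1138, 0.053]
tool_rot: [2.214, 2.215, -0.011]
ft_force: [-3.1, -24.3, 16.1]
grip_width: 0.002
pos [0.5372 0.1138 0.053 ] F [ -3.1 -24.3  16.1] t 5.5 g 0.002
shift mm [ 7.7 -0.2 -0. ]
turn [0.002 0.012 0.001]
```

View pics/c3.png

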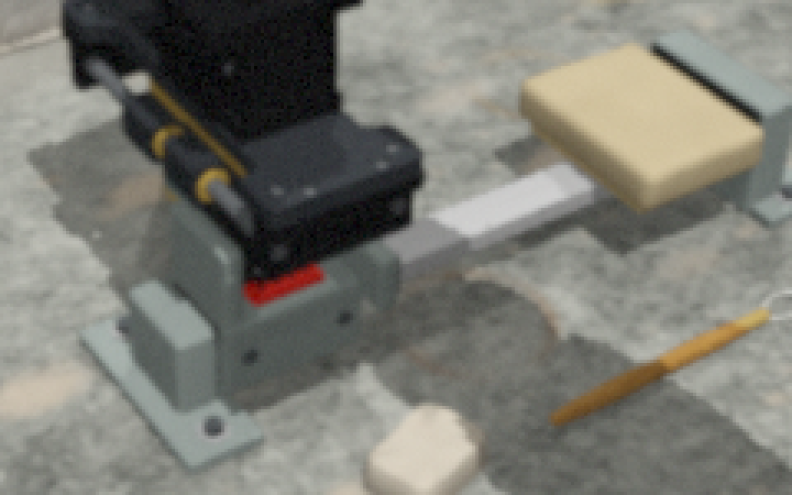

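The jaw appears to be hard against the stop, with -24 N along y. I'll check the numbers: plate front corner at about (243,250) in the crop, plate back corner (~232,258).

```bash
python3 -m creep '[[[0,0,0,0,0,0,0],[0,0,0,0,0,0,0]]]'
python3 d.py .537 .1215 .053; python3 -c "
from h import *
p=ctrl.camera_params('scene')
for u,v,z in((243,250,.09),(375,250,.07),(398,268,.07),(213,330,.05)):print(atz(p,220+u/3.3,185+v/3.3,z))"
```

```text
time: 5.75
position: [0.5372, 0.1138, 0.053]
tool_rot: [2.215, 2.214, -0.01]
ft_force: [-2.8, -21.4, 13.7]
grip_width: -0.0
pos [0.5372 0.1138 0.053 ] F [ -2.8 -21.4  13.7] t 5.75 g -0.0
shift mm [ 7.7 -0.2 -0. ]
turn [ 0.002  0.011 -0.   ]
[0.51050775 0.12668326 0.09      ]
[0.50097912 0.0619589  0.07      ]
[0.48444142 0.06044518 0.07      ]
[0.51144501 0.14229026 0.05      ]
```

The jaw has travelled about 118 mm (119 expected), and at 21 N nothing moves, so it is home. I lift straight up with a light push held so friction can't drag the jaw back, then move off the plate and rise.

```bash
python3 -m creep '[[[0,-2,0,-5,0,0,0],[0,-3,0,-12,0,0,0],[0,-4,0,-20,0,0,0],[0,-14,0,-24,0,0,0],[0,-20,0,-26,0,0,0]]]'
python3 d.py .537 .105 .2
```

```text
time: 6.25
position: [0.5354, 0.1044, 0.0776]
tool_rot: [-2.215, -2.227, -0.001]
ft_force: [-0.2, -0.1, -0.3]
grip_width: 0.005
pos [0.5354 0.1044 0.0776] F [-0.2 -0.1 -0.3] t 6.25 g 0.005
shift mm [   0.7    1.7 -122.4]
turn [ 0.001 -0.001  0.005]
```

```bash
python3 -m creep '[[[0,0,0,-25,0,0,0],[0,0,0,-60,0,0,0],[0,0,0,-100,0,0,0],[0,-40,0,-140,0,0,0],[0,-80,0,-140,0,0,0]]]'
python3 -m creep '[[[0,-40,0,0,0,0,0],[0,-40,0,0,0,0,0],[0,-40,0,0,0,0,0]]]'
python3 d.py .537 0 .2; python3 -c "
from h import *
snap('wrist','w3.png');snap('scene','s3.png');a=cv2.imread('pics/s3.png')[185:335,220:460];cv2.imwrite('pics/c4.png',cv2.resize(a,None,fx=3.3,fy=3.3,interpolation=3))"
```

```text
time: 6.75
position: [0.5386, 0.0274, 0.2226]
tool_rot: [2.205, 2.232, 0.014]
ft_force: [0.7, -0.2, -0.5]
grip_width: 0.004
time: 7.05
position: [0.5359, -0.0155, 0.2177]
tool_rot: [-2.217, -2.226, -0.002]
ft_force: [0.2, 0.8, -0.0]
grip_width: 0.002
pos [ 0.5359 -0.0155  0.2177] F [ 0.2  0.8 -0. ] t 7.05 g 0.002
shift mm [15.5  1.1 17.7]
turn [ 0.001 -0.001  0.004]
```

View pics/c4.png

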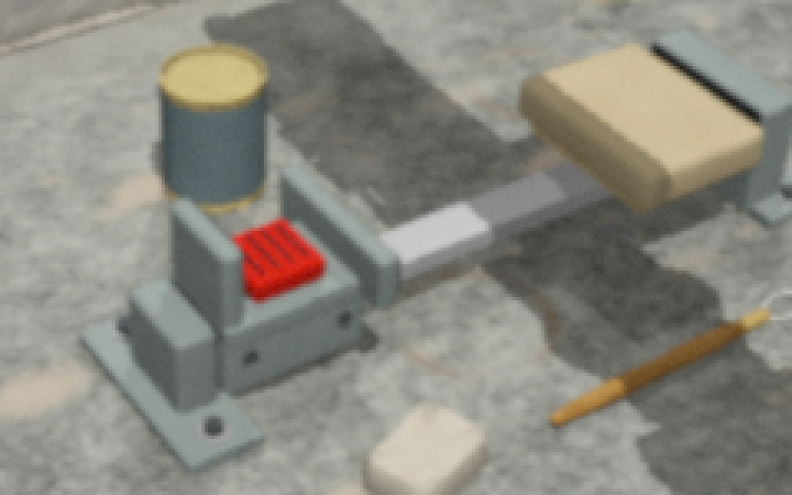

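The jaw stands against the end stop and hasn't moved since I pushed it. The button is up, and the slab, tin, loop tool and blank are where they were. I'm handing in.

```bash
python3 -m creep '[[[0,0,0,0,0,0,0],[0,0,0,0,0,0,0]]]'; python3 -c "
from bench import ctrl
print(ctrl.close_job())"
```

```text
time: 7.35
position: [0.5359, -0.0138, 0.2173]
tool_rot: [-2.212, -2.231, 0.0]
ft_force: [0.1, -0.9, -0.5]
grip_width: 0.004
the job is handed in; nothing more can be done
None
```

The clamp is open: the sliding jaw is back against the end stop and the release has sprung up again. I handed the job in at 7.35 s; the hand-in reports no verdict.

- **Pressing:** with the fingers shut, I pressed the red release about 8 mm down, reading 8 N.
- **Pushing:** I held it down and pushed the jaw back along the bar until it stopped hard. It moved about 118 mm by the pictures, against about 119 mm expected, and then held still at 21 N.
- **Letting go:** I lifted straight off and moved clear.

**Last checks:** The final picture shows the jaw at the stop, the button up, and the slab, tin, loop tool and plaster blank unmoved by eye. The force reading was about zero, so the robot is touching nothing. The joint values can't be read directly, so the jaw's position rests on the pictures and the hard stop. One reading was a little off: the plate's front corner came out at y = 0.127 instead of 0.131, which I put down to reading it off the picture. No check failed.

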